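# Mixed-up mug lids

### The arm

A 6-joint arm with a two-finger parallel gripper is mounted at the origin on a cart in front of the work surface, level with it; the furniture and walls round the work are solid. World frame = base frame: x ahead of the robot, y to its left, z up, the work surface at z = 0. Lengths are in m, angles in rad, forces in N, time in s.
With the tool pointing down it reaches from about 0.4 to 0.825 m from the base axis. Payload 7 kg.
Tool frame: the origin (TCP) lies at the very end of the fingers, on their centre line; the grasp point (between the pads) lies 19 mm behind it; z points along the fingers, y is the line along which they close (so a half turn about z gives the same grasp; the last joint's range is limited). The gripper opens to 85 mm and grips with 20 to 120 N. Pads are 22 mm wide; open, the fingers measure 114 mm over their backs; the gripper's body (76 mm by 85 mm) begins 54 mm behind the grasp point. The pads swing forward as they close: fully open they stand 13 mm farther back than shut.
Start: joints at [-0.925, 0.359, 0.012, 0, -1.224, -0.288], TCP at [0.236, -0.632, 0.2] pointing down, gripper open.
Joint ranges: [-3.07, 3.07], [-1.43, 2.12], [-1.02, 1.25], [-3.03, 1.67], [-3.05, -0], [-3.03, 3.03]. Speed limits (rad/s): [2.39, 2.39, 3.01, 3.14, 3.14, 3.14].

### API

Orientations are given as a unit quaternion [w, x, y, z].
In Python, from plant import get_obs, read_camera, camera_info, sign_off gives the robot as it stands. The module is installed in compiled form; this text tells all that it offers.
- The arm moves only by the shell command python3 -m inch 'ROWS' [FORCE]. ROWS is JSON, a list of rows, each an object of numbers: "tx", "ty", "tz": the shift along the world's x, y, z in mm; "ax", "ay", "az": the turn, a rotation vector about the world's x, y, z in degrees; "claw": the finger opening in mm, from 0 to 85.4. In form: [{"tx": .., "ty": .., "tz": .., "ax": .., "ay": .., "az": .., "claw": ..}, ...]. A call has exactly 8 rows; each row is the pose to reach, as a shift and turn from the pose commanded when the call began; what a row does not reach only later rows make up. A row lasts 1/10 s, in which the tool goes at most 50 mm and 8.59 degrees, less where a joint would pass 70% of its speed; a pose out of reach is approached as far as the arm can. A call with a gripper value outside its range is refused whole. The fingers move at their own pace and stop on an object; FORCE is the grip in N (left out, the last holds). Time passes only in rows, so rows that repeat a pose let the fingers close, or fill a call up. It gives the time, the measured TCP pose, the force, the opening and the grip force at its end, in the units of the state.
- get_obs(): the state, without advancing time (a new reading comes with each control period).
- read_camera(name): name is "scene" or "top" or "wrist"; returns the picture (384x512x3 uint8, blue, green, red); there is no depth.
- camera_info(name): a dict with "camera_matrix" (3x3 intrinsics, pixels), "camera_from_world" (4x4, takes a point from world to camera coordinates); the wrist camera has in their place "T_tool_cam" (4x4, takes a point from camera to tool coordinates, whose origin is the TCP and whose axes are the flange's). Camera axes: x right, y down, z forward; pixel columns grow to the right and rows downward; lengths in m; the calibration is good to about 2 mm. A picture is of the moment at which its call begins: read the wrist's pose just before it. camera_info takes no time and is no camera call.
- sign_off(): hands the job in; it is judged then, once.
The state is a dict: "clock": time; "joints": joint angles; "joint_velocities": joint speeds; "effort": joint torques, N m; "tcp_pos": TCP position; "tcp_rot": TCP orientation; "force": force on the tool from outside, world axes, zero at the start; "moment": the same for the moment, N m; "grip_width": finger opening in m; "finger_force": force on a finger pad.
Only numpy, scipy, OpenCV 4.12 (cv2) and the standard library are available. Lean on these libraries where they do the work, as an engineer would, in place of code of your own. Each camera call takes 0.05 s, during which the arm holds its last target. There are 200 camera calls.

### The job

The lids of the four tea mugs were mixed up after the washing-up, so each mug now wears a lid of another colour. Give every mug the lid of its own colour, knob up and fully down in the mouth; put a lid down on the free cork coaster or on the bare worktop whenever you need to make room. Leave the mugs standing where they are and do not tip over any mug or lid.

Things in the scene. Friction and masses are not known exactly. Their poses are not given: they have to be found in the camera images.
- mug_pink: dusty pink stoneware mug, loose, upright, 88 mm high (rim at z = 88 mm), 0.31 kg. Round body 81 mm across, mouth 69 mm wide inside; the handle reaches 71 mm from the axis of the round body. Origin on the underside but NOT on that axis: the axis passes 15.5 mm from it along the mug's own +y (handle on the -y side); z up.
- mug_teal: pale teal green stoneware mug, loose, upright, 88 mm high (rim at z = 88 mm), 0.31 kg. Round body 81 mm across, mouth 69 mm wide inside; the handle reaches 71 mm from the axis of the round body. Origin on the underside but NOT on that axis: the axis passes 15.5 mm from it along the mug's own +y (handle on the -y side); z up.
- mug_grey: dark brown-grey stoneware mug, loose, upright, 88 mm high (rim at z = 88 mm), 0.31 kg. Round body 81 mm across, mouth 69 mm wide inside; the handle reaches 71 mm from the axis of the round body. Origin on the underside but NOT on that axis: the axis passes 15.5 mm from it along the mug's own +y (handle on the -y side); z up.
- mug_lilac: pale lilac stoneware mug, loose, upright, 88 mm high (rim at z = 88 mm), 0.31 kg. Round body 81 mm across, mouth 69 mm wide inside; the handle reaches 71 mm from the axis of the round body. Origin on the underside but NOT on that axis: the axis passes 15.5 mm from it along the mug's own +y (handle on the -y side); z up.
- lid_pink: dusty pink mug lid, 0.09 kg, 46 mm high. Plug 60 mm wide, 10 mm deep, fits any mug with 4 mm play; 84 mm flange rests on the rim; domed to z = 16 mm; round knob, 24 mm wide from z = 25 to 42 mm, necked below: pinch it from above. Origin: centre of the plug's underside, z up the knob. Seated, the origin is 78 mm above the mug's origin. Stands on its plug; yaw does not matter.
- lid_teal: pale teal green mug lid, 0.09 kg, 46 mm high. Plug 60 mm wide, 10 mm deep, fits any mug with 4 mm play; 84 mm flange rests on the rim; domed to z = 16 mm; round knob, 24 mm wide from z = 25 to 42 mm, necked below: pinch it from above. Origin: centre of the plug's underside, z up the knob. Seated, the origin is 78 mm above the mug's origin. Stands on its plug; yaw does not matter.
- lid_grey: dark brown-grey mug lid, 0.09 kg, 46 mm high. Plug 60 mm wide, 10 mm deep, fits any mug with 4 mm play; 84 mm flange rests on the rim; domed to z = 16 mm; round knob, 24 mm wide from z = 25 to 42 mm, necked below: pinch it from above. Origin: centre of the plug's underside, z up the knob. Seated, the origin is 78 mm above the mug's origin. Stands on its plug; yaw does not matter.
- lid_lilac: pale lilac mug lid, 0.09 kg, 46 mm high. Plug 60 mm wide, 10 mm deep, fits any mug with 4 mm play; 84 mm flange rests on the rim; domed to z = 16 mm; round knob, 24 mm wide from z = 25 to 42 mm, necked below: pinch it from above. Origin: centre of the plug's underside, z up the knob. Seated, the origin is 78 mm above the mug's origin. Stands on its plug; yaw does not matter.
- coaster: round cork coaster, 88 mm in diameter, 8 mm thick, lying fixed on the worktop with nothing on it: a free spot to set a lid down on. Origin at the centre of its underside, z up.

How it is judged:
At the end, for the whole second after the job is handed in: Each of the four lids sits on the mug of its own colour, plug in the mouth and flange on the rim (centred within 8 mm, height within 4 mm, level within 0.1 rad), released and at rest; all mugs stand upright, each within 40 mm of where it stood (x of lid_pink in the frame of mug_pink between -0.008 and 0.008 m and y of lid_pink in the frame of mug_pink between 0.0075 and 0.0235 m and z of lid_pink in the frame of mug_pink between 0.074 and 0.082 m and angle between each of lid_pink, mug_pink, lid_teal, mug_teal, lid_grey, mug_grey, lid_lilac, mug_lilac's own z axis and vertical below 0.1 rad and linear speed of each of lid_pink, mug_pink, lid_teal, mug_teal, lid_grey, mug_grey, lid_lilac, mug_lilac below 0.02 m/s and x of lid_teal in the frame of mug_teal between -0.008 and 0.008 m and y of lid_teal in the frame of mug_teal between 0.0075 and 0.0235 m and z of lid_teal in the frame of mug_teal between 0.074 and 0.082 m and x of lid_grey in the frame of mug_grey between -0.008 and 0.008 m and y of lid_grey in the frame of mug_grey between 0.0075 and 0.0235 m and z of lid_grey in the frame of mug_grey between 0.074 and 0.082 m and x of lid_lilac in the frame of mug_lilac between -0.008 and 0.008 m and y of lid_lilac in the frame of mug_lilac between 0.0075 and 0.0235 m and z of lid_lilac in the frame of mug_lilac between 0.074 and 0.082 m); the robot touches nothing.
It fails at once if a mug was shifted more than 40 mm (distance of any of mug_pink, mug_teal, mug_grey, mug_lilac from where it was at the start of the episode above 0.04 m).
It fails at once if a mug or a lid was tipped over (more than 45 degrees) (angle between any of mug_pink, mug_teal, mug_grey, mug_lilac, lid_pink, lid_teal, lid_grey, lid_lilac's own z axis and vertical above 0.785 rad).
It also fails if it takes over 131 s, if anything falls off the work surface, if the arm or the gripper's body presses on something with over 40 N, if the wrist force passes 120 N, or if a joint passes its speed limit or range.

## Working session

There is one attempt and no reset: what is moved stays moved. The work goes in short steps, Python scripts to look and compute and a shell command to move; the robot and the scene stay as the last step left them, time stands still between calls to the robot, and variables do not carry over. Pictures are saved under pics/ and viewed, at most 14 in all, crops included, and the job is handed in when it is done.

```bash
mkdir -p pics
python3 - <<'E'
from plant import *
import cv2,numpy as np
np.set_printoptions(precision=4,suppress=True)
o=get_obs();print(o['clock'],o['tcp_pos'],o['tcp_rot'],o['grip_width'],o['force'])
for n in ['scene','top']:
    cv2.imwrite(f'pics/{n}0.png',read_camera(n)); print(n,camera_info(n))
print(camera_info('wrist'))
E
```

```text
0.0 [ 0.2362 -0.6318  0.199 ] [-0.0002 -0.1779  0.9841  0.0008] 0.08513910418996803 [ 0.0313  0.289  -0.2184]
scene {'camera_matrix': array([[486.1641,   0.    , 254.2439],
       [  0.    , 486.1641, 191.9662],
       [  0.    ,   0.    ,   1.    ]]), 'camera_from_world': array([[ 0.6716, -0.7409,  0.0077, -0.2751],
       [-0.3768, -0.3505, -0.8574,  0.2747],
       [ 0.6379,  0.573 , -0.5145,  0.8969],
       [ 0.    ,  0.    ,  0.    ,  1.    ]])}
top {'camera_matrix': array([[392.5186,   0.    , 258.5049],
       [  0.    , 392.5186, 188.2767],
       [  0.    ,   0.    ,   1.    ]]), 'camera_from_world': array([[ 0.0188, -0.9997,  0.0159,  0.0778],
       [-0.9967, -0.02  , -0.0791,  0.5219],
       [ 0.0793, -0.0144, -0.9967,  1.0863],
       [ 0.    ,  0.    ,  0.    ,  1.    ]])}
{'camera_matrix': array([[333.2271,   0.    , 249.6545],
       [  0.    , 333.2271, 192.4146],
       [  0.    ,   0.    ,   1.    ]]), 'T_tool_cam': array([[-0.0009, -0.9563, -0.2924,  0.0753],
       [ 1.    , -0.0006, -0.0012,  0.0014],
       [ 0.0009, -0.2924,  0.9563, -0.1748],
       [ 0.    ,  0.    ,  0.    ,  1.    ]])}
```

View pics/scene0.png

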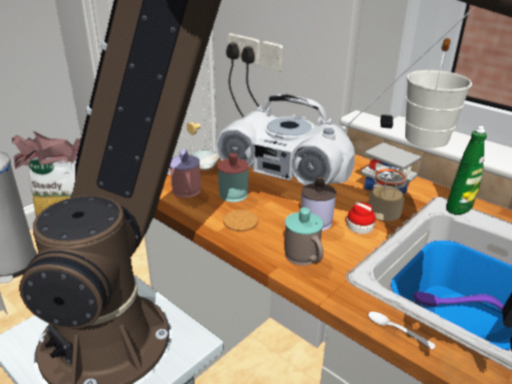

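View pics/top0.png

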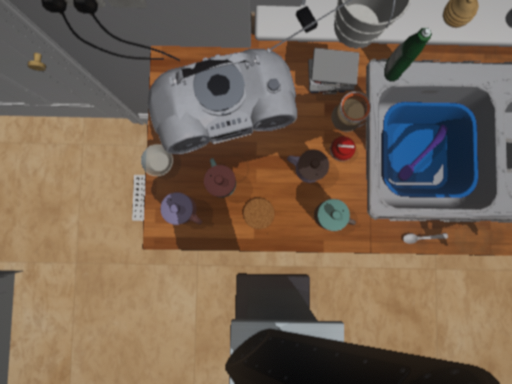

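The scene view shows the lids: pink mug wears the lilac lid, (185,160). Teal wears pink (233,160), lilac wears grey (319,187), and grey wears teal (303,218). The coaster is at (240,219). In the top view, the lids are at lilac (177,208), pink (219,180), grey (312,166), teal (333,214) and the coaster at (258,213). I'll enlarge both.

Run:
```python
import cv2
def crop(n,x0,y0,x1,y1,s,out):
    im=cv2.imread(f'pics/{n}.png')[y0:y1,x0:x1]
    im=cv2.resize(im,None,fx=s,fy=s,interpolation=cv2.INTER_CUBIC)
    for x in range((x0+9)//10*10,x1,10):
        cv2.line(im,(int((x-x0+.5)*s),0),(int((x-x0+.5)*s),8 if x%50 else 20),(0,255,255),1)
    for y in range((y0+9)//10*10,y1,10):
        cv2.line(im,(0,int((y-y0+.5)*s)),(8 if y%50 else 20,int((y-y0+.5)*s)),(0,255,255),1)
    cv2.imwrite(f'pics/{out}.png',im)
crop('top0',155,140,355,240,4,'topc')
crop('scene0',160,140,350,270,4,'scenec')
```

```text
(no output)
```

View pics/topc.png

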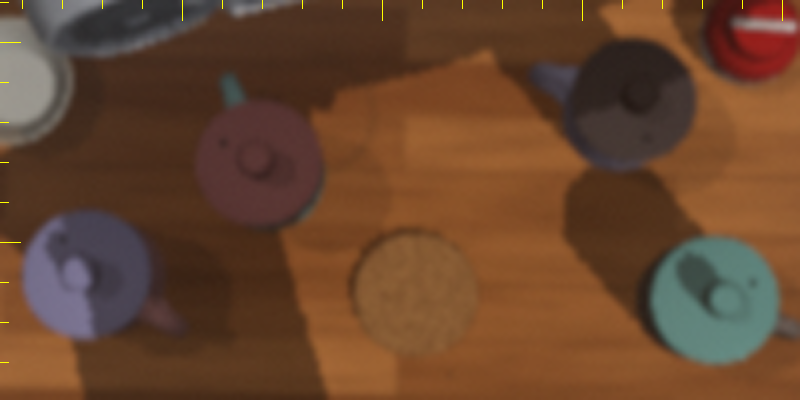

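View pics/scenec.png

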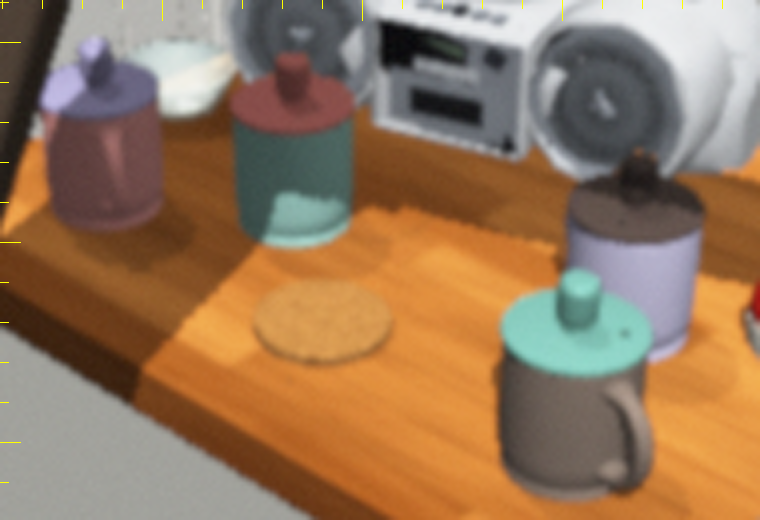

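The crops are clear. In crop pixels, the flange centres are roughly: top view lilac (87,274), pink (259,163), grey (630,103), teal (714,299), coaster (415,292); scene view (99,88), (293,103), (636,208), (576,331), (323,320). Next I triangulate these together with the knob tops.

```bash
cat > h.py <<'E'
from plant import *
import numpy as np,cv2
from scipy.spatial.transform import Rotation as R
np.set_printoptions(precision=4,suppress=True)
def P(n):
    c=camera_info(n);return np.array(c['camera_matrix'])@np.array(c['camera_from_world'])[:3]
def wristP(o):
    c=camera_info('wrist');T=np.eye(4);q=o['tcp_rot'];T[:3,:3]=R.from_quat([q[1],q[2],q[3],q[0]]).as_matrix();T[:3,3]=o['tcp_pos']
    M=np.linalg.inv(T@np.array(c['T_tool_cam']));return np.array(c['camera_matrix'])@M[:3]
def tri(Pa,a,Pb,b):
    X=cv2.triangulatePoints(Pa,Pb,np.array(a,float).reshape(2,1),np.array(b,float).reshape(2,1))
    return (X[:3]/X[3]).ravel()
def atz(Pm,p,z):
    A=np.c_[Pm[:,0],Pm[:,1],-np.array([p[0],p[1],1.])];s=np.linalg.solve(A,-(Pm[:,2]*z+Pm[:,3]));return s[:2]
def shot(n,out,s=1.5):
    im=read_camera(n);cv2.imwrite(f'pics/{out}.png',cv2.resize(im,None,fx=s,fy=s,interpolation=cv2.INTER_CUBIC))
E
python3 - <<'E'
from h import *
T,S=P('top'),P('scene')
t=lambda p:(( p[0]+.5)/4-.5+155,(p[1]+.5)/4-.5+140)
s=lambda p:(( p[0]+.5)/4-.5+160,(p[1]+.5)/4-.5+140)
D=dict(lilac=((87,274),(99,88),(76,275),(95,45)),pink=((259,163),(293,103),(255,159),(292,60)),grey=((630,103),(636,208),(640,95),(637,160)),teal=((714,299),(576,331),(726,300),(578,281)))
for k,(a,b,c,d) in D.items():
    print(k,'flange',tri(T,t(a),S,s(b)),'knobtop',tri(T,t(c),S,s(d)),'top@z:',atz(T,t(a),.092),atz(T,t(c),.124))
print('coaster',tri(T,t((415,292)),S,s((323,320))),atz(T,t((415,292)),.008))
E
```

```text
lilac flange [0.4591 0.3022 0.091 ] knobtop [0.458  0.3023 0.1237] top@z: [0.4581 0.3028] [0.4566 0.3035]
pink flange [0.5342 0.1919 0.0902] knobtop [0.5336 0.1917 0.1226] top@z: [0.5333 0.1925] [0.5327 0.1923]
grey flange [ 0.5805 -0.0547  0.0883] knobtop [ 0.5797 -0.0544  0.1225] top@z: [ 0.5783 -0.0521] [ 0.5791 -0.0537]
teal flange [ 0.45   -0.1095  0.0889] knobtop [ 0.4486 -0.1098  0.1227] top@z: [ 0.4496 -0.1085] [ 0.4486 -0.1095]
coaster [0.4523 0.0865 0.0045] [0.4519 0.0868]
```

Knob tops triangulate to z = 123–124 mm, where 124 is expected, and the flanges and coaster also match. Plan: lilac lid → coaster, pink → pink mug, teal → teal mug, grey → grey mug, lilac → lilac mug. First I'll move to above the lilac lid, bending the path around the base.

```bash
python3 -m inch '[{"tx":20,"ty":40,"claw":50},{"tx":40,"ty":80,"claw":50},{"tx":60,"ty":120,"claw":50},{"tx":80,"ty":160,"claw":50},{"tx":100,"ty":200,"claw":50},{"tx":130,"ty":235,"claw":50},{"tx":160,"ty":270,"claw":50},{"tx":190,"ty":305,"claw":50}]' 40
python3 -m inch '[{"tx":10,"ty":40,"claw":50},{"tx":20,"ty":80,"claw":50},{"tx":24,"ty":125,"claw":50},{"tx":24,"ty":170,"claw":50},{"tx":24,"ty":215,"claw":50},{"tx":24,"ty":260,"claw":50},{"tx":24,"ty":305,"claw":50},{"tx":24,"ty":350,"claw":50}]'
python3 -m inch '[{"tx":3,"ty":40,"claw":50},{"tx":6,"ty":80,"claw":50},{"tx":8,"ty":120,"claw":50},{"tx":8,"ty":160,"claw":50},{"tx":8,"ty":200,"claw":50},{"tx":8,"ty":240,"claw":50},{"tx":8,"ty":280,"claw":50},{"tx":8,"ty":280,"claw":50}]'
```

```text
invalid input
invalid input
invalid input
```

```bash
python3 -m inch '[{"tx":20,"ty":40,"tz":0,"ax":0,"ay":0,"az":0,"claw":50},{"tx":40,"ty":80,"tz":0,"ax":0,"ay":0,"az":0,"claw":50},{"tx":60,"ty":120,"tz":0,"ax":0,"ay":0,"az":0,"claw":50},{"tx":80,"ty":160,"tz":0,"ax":0,"ay":0,"az":0,"claw":50},{"tx":100,"ty":200,"tz":0,"ax":0,"ay":0,"az":0,"claw":50},{"tx":130,"ty":235,"tz":0,"ax":0,"ay":0,"az":0,"claw":50},{"tx":160,"ty":270,"tz":0,"ax":0,"ay":0,"az":0,"claw":50},{"tx":190,"ty":305,"tz":0,"ax":0,"ay":0,"az":0,"claw":50}]' 40
```

```text
clock: 0.9
tcp_pos: [0.427, -0.3255, 0.2]
tcp_rot: [0.0, -0.178, 0.984, 0.0]
force: [1.3, -1.1, -0.3]
grip_width: 0.0502
finger_force: 0.0
```

```bash
python3 -m inch '[{"tx":8,"ty":40,"tz":0,"ax":0,"ay":0,"az":0,"claw":50},{"tx":16,"ty":80,"tz":0,"ax":0,"ay":0,"az":0,"claw":50},{"tx":24,"ty":120,"tz":0,"ax":0,"ay":0,"az":0,"claw":50},{"tx":28,"ty":160,"tz":0,"ax":0,"ay":0,"az":0,"claw":50},{"tx":31,"ty":200,"tz":0,"ax":0,"ay":0,"az":0,"claw":50},{"tx":31,"ty":240,"tz":0,"ax":0,"ay":0,"az":0,"claw":50},{"tx":31,"ty":280,"tz":0,"ax":0,"ay":0,"az":0,"claw":50},{"tx":31,"ty":320,"tz":0,"ax":0,"ay":0,"az":0,"claw":50}]'
python3 -m inch '[{"tx":0,"ty":40,"tz":0,"ax":0,"ay":0,"az":0,"claw":50},{"tx":0,"ty":80,"tz":0,"ax":0,"ay":0,"az":0,"claw":50},{"tx":0,"ty":120,"tz":0,"ax":0,"ay":0,"az":0,"claw":50},{"tx":0,"ty":160,"tz":0,"ax":0,"ay":0,"az":0,"claw":50},{"tx":0,"ty":200,"tz":0,"ax":0,"ay":0,"az":0,"claw":50},{"tx":0,"ty":240,"tz":0,"ax":0,"ay":0,"az":0,"claw":50},{"tx":0,"ty":280,"tz":0,"ax":0,"ay":0,"az":0,"claw":50},{"tx":0,"ty":308,"tz":0,"ax":0,"ay":0,"az":0,"claw":50}]'
python3 - <<'E'
from h import *
o=get_obs();print(o['joints'],o['tcp_pos']);Pw=wristP(o)
shot('wrist','w1')
for z in (.092,.124):
    p=Pw@[.458,.3025,z,1];print(p[:2]/p[2]*1.5)
E
```

```text
clock: 1.7
tcp_pos: [0.4568, -0.0057, 0.1998]
tcp_rot: [-0.0, -0.178, 0.984, 0.0]
force: [0.2, 0.6, 1.0]
grip_width: 0.0499
finger_force: 0.0
clock: 2.5
tcp_pos: [0.4569, 0.303, 0.1995]
tcp_rot: [-0.0, -0.178, 0.984, -0.0]
force: [-0.3, -0.4, -0.1]
grip_width: 0.0499
finger_force: 0.0
[ 0.9428  0.1512 -0.2694 -0.0001 -1.1506 -2.1548] [0.4569 0.303  0.1995]
[371.2873 272.0733]
[370.848  287.9889]
```

View pics/w1.png

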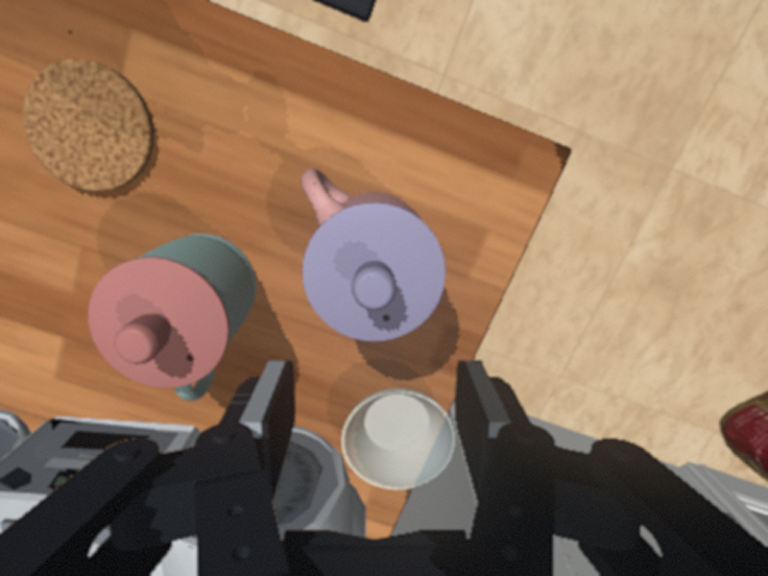

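The wrist view shows the lilac flange centred at (374,272) and its knob at (374,286). I predicted (371,272) and (371,288), so they agree to about 1 mm. Descending to grasp.

```bash
python3 -m inch '[{"tx":1,"ty":0,"tz":-25,"ax":0,"ay":0,"az":0,"claw":50},{"tx":1,"ty":0,"tz":-50,"ax":0,"ay":0,"az":0,"claw":50},{"tx":1,"ty":0,"tz":-70,"ax":0,"ay":0,"az":0,"claw":50},{"tx":1,"ty":0,"tz":-85,"ax":0,"ay":0,"az":0,"claw":50},{"tx":1,"ty":0,"tz":-95,"ax":0,"ay":0,"az":0,"claw":50},{"tx":1,"ty":0,"tz":-102,"ax":0,"ay":0,"az":0,"claw":50},{"tx":1,"ty":0,"tz":-102,"ax":0,"ay":0,"az":0,"claw":50},{"tx":1,"ty":0,"tz":-102,"ax":0,"ay":0,"az":0,"claw":50}]'
python3 -m inch '[{"tx":0,"ty":0,"tz":0,"ax":0,"ay":0,"az":0,"claw":35},{"tx":0,"ty":0,"tz":0,"ax":0,"ay":0,"az":0,"claw":28},{"tx":0,"ty":0,"tz":0,"ax":0,"ay":0,"az":0,"claw":22},{"tx":0,"ty":0,"tz":0,"ax":0,"ay":0,"az":0,"claw":15},{"tx":0,"ty":0,"tz":0,"ax":0,"ay":0,"az":0,"claw":15},{"tx":0,"ty":0,"tz":0,"ax":0,"ay":0,"az":0,"claw":15},{"tx":0,"ty":0,"tz":0,"ax":0,"ay":0,"az":0,"claw":15},{"tx":0,"ty":0,"tz":0,"ax":0,"ay":0,"az":0,"claw":15}]' 40
```

```text
clock: 3.35
tcp_pos: [0.4587, 0.301, 0.0984]
tcp_rot: [0.0, -0.178, 0.984, 0.0]
force: [-0.6, 0.3, 0.2]
grip_width: 0.0502
finger_force: 0.0
clock: 4.15
tcp_pos: [0.4584, 0.3007, 0.0979]
tcp_rot: [-0.0, -0.178, 0.984, -0.0]
force: [-0.3, -0.3, -0.0]
grip_width: 0.0151
finger_force: 0.0
```

The fingers closed to 15 mm with no force, so they missed the knob. I'll look.

Run:
```python
from h import *
shot('wrist','w2');shot('scene','s2',1)
im=cv2.imread('pics/s2.png')[100:240,130:270];cv2.imwrite('pics/s2c.png',cv2.resize(im,None,fx=4,fy=4,interpolation=cv2.INTER_CUBIC))
```

```text
(no output)
```

View pics/w2.png

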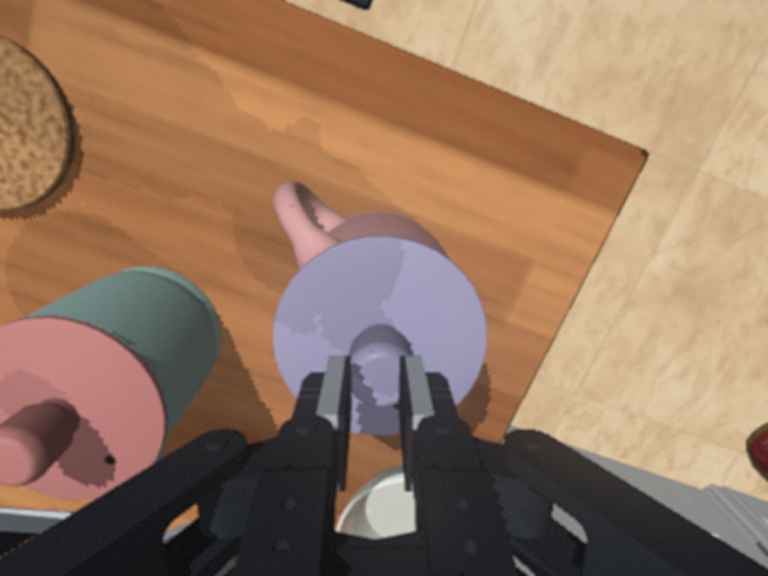

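View pics/s2c.png

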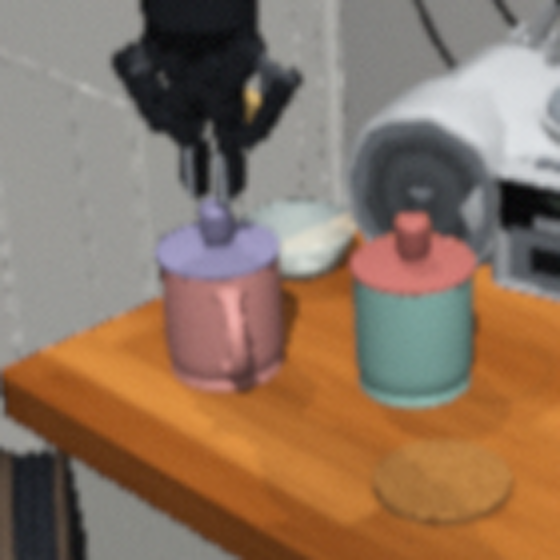

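The picture shows the fingertips standing just above the knob: in the scene crop the tips are at about (213,197) and the knob top at (213,205). So the real tips sit higher than the reported TCP. I'll work out by how much.

Run:
```python
from h import *
o=get_obs();S=P('scene');x,y,z=o['tcp_pos'];print(o['tcp_pos'],o['grip_width'])
for h in (.098,.11,.12,.13,.14):
    p=S@[x,y,h,1];p=p[:2]/p[2];print(h,p,'crop',(p-[130,100])*4)
im=cv2.imread('pics/s2.png')[130:190,160:220];cv2.imwrite('pics/s2d.png',cv2.resize(im,None,fx=10,fy=10,interpolation=cv2.INTER_CUBIC))
```

```text
[0.4584 0.3008 0.0979] 0.014961662931956912
0.098 [184.042  159.5543] crop [216.1681 238.2171]
0.11 [183.7444 155.568 ] crop [214.9777 222.2719]
0.12 [183.4943 152.2171] crop [213.9771 208.8685]
0.13 [183.2421 148.8396] crop [212.9685 195.3586]
0.14 [182.988  145.4352] crop [211.9518 181.7408]
```

View pics/s2d.png

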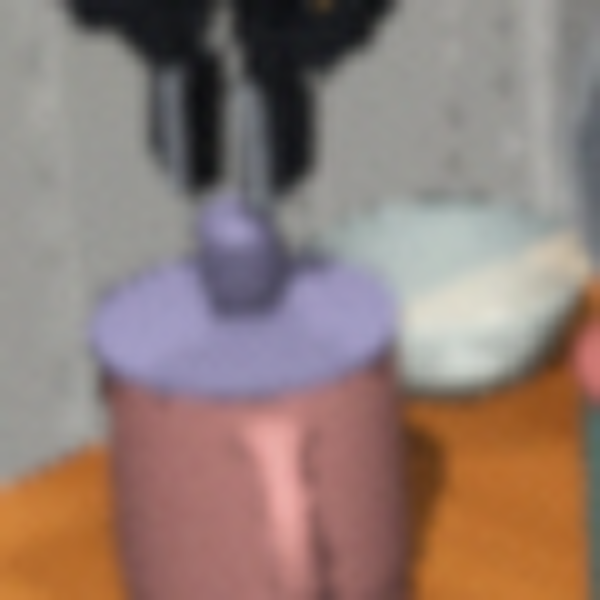

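By both views the true fingertips are about 30–33 mm above the reported TCP: about z = 0.128–0.13, against 0.098 reported. I'll open, go 28 mm lower and close again, watching the force.

```bash
python3 -m inch '[{"tx":0,"ty":0,"tz":0,"ax":0,"ay":0,"az":0,"claw":50},{"tx":0,"ty":0,"tz":0,"ax":0,"ay":0,"az":0,"claw":50},{"tx":0,"ty":1,"tz":0,"ax":0,"ay":0,"az":0,"claw":50},{"tx":0,"ty":1,"tz":-7,"ax":0,"ay":0,"az":0,"claw":50},{"tx":0,"ty":1,"tz":-14,"ax":0,"ay":0,"az":0,"claw":50},{"tx":0,"ty":1,"tz":-21,"ax":0,"ay":0,"az":0,"claw":50},{"tx":0,"ty":1,"tz":-28,"ax":0,"ay":0,"az":0,"claw":50},{"tx":0,"ty":1,"tz":-28,"ax":0,"ay":0,"az":0,"claw":50}]'
python3 -m inch '[{"tx":0,"ty":0,"tz":0,"ax":0,"ay":0,"az":0,"claw":35},{"tx":0,"ty":0,"tz":0,"ax":0,"ay":0,"az":0,"claw":28},{"tx":0,"ty":0,"tz":0,"ax":0,"ay":0,"az":0,"claw":22},{"tx":0,"ty":0,"tz":0,"ax":0,"ay":0,"az":0,"claw":15},{"tx":0,"ty":0,"tz":0,"ax":0,"ay":0,"az":0,"claw":15},{"tx":0,"ty":0,"tz":0,"ax":0,"ay":0,"az":0,"claw":15},{"tx":0,"ty":0,"tz":0,"ax":0,"ay":0,"az":0,"claw":15},{"tx":0,"ty":0,"tz":0,"ax":0,"ay":0,"az":0,"claw":15}]' 40
```

```text
clock: 5.05
tcp_pos: [0.4577, 0.3011, 0.0684]
tcp_rot: [-0.001, -0.178, 0.984, -0.001]
force: [-0.1, -0.6, -0.2]
grip_width: 0.0501
finger_force: 0.0
clock: 5.85
tcp_pos: [0.4586, 0.3021, 0.0702]
tcp_rot: [0.0, -0.178, 0.984, 0.0]
force: [-1.1, 1.2, 4.1]
grip_width: 0.0221
finger_force: 39.3
```

```bash
python3 -m inch '[{"tx":0,"ty":0,"tz":5,"ax":0,"ay":0,"az":0,"claw":15},{"tx":0,"ty":0,"tz":10,"ax":0,"ay":0,"az":0,"claw":15},{"tx":0,"ty":0,"tz":20,"ax":0,"ay":0,"az":0,"claw":15},{"tx":0,"ty":0,"tz":35,"ax":0,"ay":0,"az":0,"claw":15},{"tx":0,"ty":0,"tz":55,"ax":0,"ay":0,"az":0,"claw":15},{"tx":0,"ty":0,"tz":75,"ax":0,"ay":0,"az":0,"claw":15},{"tx":0,"ty":0,"tz":90,"ax":0,"ay":0,"az":0,"claw":15},{"tx":0,"ty":0,"tz":90,"ax":0,"ay":0,"az":0,"claw":15}]'
python3 - <<'E'
from h import *
shot('scene','s3',1);shot('top','t3',1);
a=cv2.imread('pics/s3.png')[100:260,150:350];b=cv2.imread('pics/t3.png')[130:250,150:350]
print(get_obs()['tcp_pos'])
cv2.imwrite('pics/s3c.png',np.vstack([cv2.resize(i,None,fx=2.1,fy=2.1,interpolation=cv2.INTER_CUBIC) for i in (a,b)]))
E
```

```text
clock: 6.65
tcp_pos: [0.4594, 0.3027, 0.1628]
tcp_rot: [0.002, -0.178, 0.984, 0.001]
force: [0.4, 0.4, -0.1]
grip_width: 0.0218
finger_force: 39.3
[0.4582 0.3017 0.1601]
```

View pics/s3c.png

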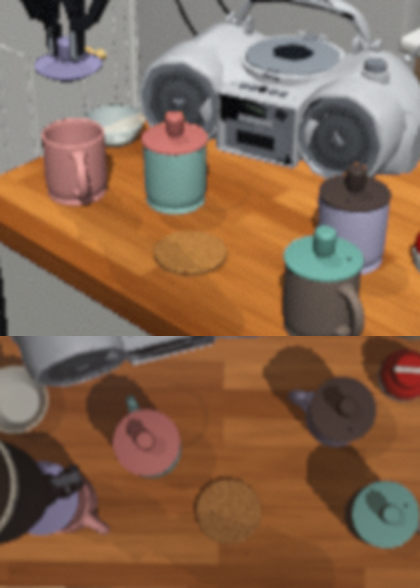

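The lilac lid is lifted level and the pink mug's mouth is open. Its flange is at scene pixel (182,131), so the lid origin is about TCP + 8 mm. Moving to the coaster at (0.452, 0.087).

```bash
python3 -m inch '[{"tx":-1,"ty":-30,"tz":0,"ax":0,"ay":0,"az":0,"claw":15},{"tx":-2,"ty":-65,"tz":0,"ax":0,"ay":0,"az":0,"claw":15},{"tx":-3,"ty":-100,"tz":0,"ax":0,"ay":0,"az":0,"claw":15},{"tx":-4,"ty":-135,"tz":0,"ax":0,"ay":0,"az":0,"claw":15},{"tx":-5,"ty":-170,"tz":0,"ax":0,"ay":0,"az":0,"claw":15},{"tx":-6,"ty":-200,"tz":0,"ax":0,"ay":0,"az":0,"claw":15},{"tx":-6,"ty":-215,"tz":-20,"ax":0,"ay":0,"az":0,"claw":15},{"tx":-6,"ty":-215,"tz":-50,"ax":0,"ay":0,"az":0,"claw":15}]'
python3 -m inch '[{"tx":0,"ty":0,"tz":-30,"ax":0,"ay":0,"az":0,"claw":15},{"tx":0,"ty":0,"tz":-60,"ax":0,"ay":0,"az":0,"claw":15},{"tx":0,"ty":0,"tz":-80,"ax":0,"ay":0,"az":0,"claw":15},{"tx":0,"ty":0,"tz":-95,"ax":0,"ay":0,"az":0,"claw":15},{"tx":0,"ty":0,"tz":-100,"ax":0,"ay":0,"az":0,"claw":15},{"tx":0,"ty":0,"tz":-103,"ax":0,"ay":0,"az":0,"claw":15},{"tx":0,"ty":0,"tz":-106,"ax":0,"ay":0,"az":0,"claw":15},{"tx":0,"ty":0,"tz":-106,"ax":0,"ay":0,"az":0,"claw":15}]'
```

```text
clock: 7.55
tcp_pos: [0.4526, 0.0853, 0.11]
tcp_rot: [0.001, -0.177, 0.984, 0.0]
force: [0.7, 1.5, -1.5]
grip_width: 0.0223
finger_force: 39.3
clock: 8.35
tcp_pos: [0.4525, 0.0869, 0.0041]
tcp_rot: [0.0, -0.178, 0.984, 0.0]
force: [-0.2, 0.2, -1.2]
grip_width: 0.022
finger_force: 39.4
```

```bash
python3 -m inch '[{"tx":0,"ty":0,"tz":-1,"ax":0,"ay":0,"az":0,"claw":15},{"tx":0,"ty":0,"tz":-2,"ax":0,"ay":0,"az":0,"claw":15},{"tx":0,"ty":0,"tz":-3,"ax":0,"ay":0,"az":0,"claw":15},{"tx":0,"ty":0,"tz":-3,"ax":0,"ay":0,"az":0,"claw":15},{"tx":0,"ty":0,"tz":-4,"ax":0,"ay":0,"az":0,"claw":15},{"tx":0,"ty":0,"tz":-4,"ax":0,"ay":0,"az":0,"claw":15},{"tx":0,"ty":0,"tz":-4,"ax":0,"ay":0,"az":0,"claw":15},{"tx":0,"ty":0,"tz":-4,"ax":0,"ay":0,"az":0,"claw":15}]'
```

```text
clock: 9.15
tcp_pos: [0.4526, 0.0868, 0.0007]
tcp_rot: [0.0, -0.178, 0.984, -0.0]
force: [-3.4, -0.3, 9.7]
grip_width: 0.0214
finger_force: 40.4
```

Contact at 9.7 N, so the lid is standing on the coaster. I'll release, lift and check with the top view, also looking for the pink mug's mouth.

```bash
python3 -m inch '[{"tx":0,"ty":0,"tz":0,"ax":0,"ay":0,"az":0,"claw":30},{"tx":0,"ty":0,"tz":0,"ax":0,"ay":0,"az":0,"claw":50},{"tx":0,"ty":0,"tz":0,"ax":0,"ay":0,"az":0,"claw":50},{"tx":0,"ty":0,"tz":10,"ax":0,"ay":0,"az":0,"claw":50},{"tx":0,"ty":0,"tz":30,"ax":0,"ay":0,"az":0,"claw":50},{"tx":0,"ty":0,"tz":60,"ax":0,"ay":0,"az":0,"claw":50},{"tx":0,"ty":0,"tz":95,"ax":0,"ay":0,"az":0,"claw":50},{"tx":0,"ty":0,"tz":130,"ax":0,"ay":0,"az":0,"claw":50}]'
python3 -m inch '[{"tx":15,"ty":20,"tz":5,"ax":0,"ay":0,"az":0,"claw":50},{"tx":35,"ty":45,"tz":5,"ax":0,"ay":0,"az":0,"claw":50},{"tx":55,"ty":70,"tz":5,"ax":0,"ay":0,"az":0,"claw":50},{"tx":70,"ty":90,"tz":5,"ax":0,"ay":0,"az":0,"claw":50},{"tx":81,"ty":105,"tz":5,"ax":0,"ay":0,"az":0,"claw":50},{"tx":81,"ty":105,"tz":5,"ax":0,"ay":0,"az":0,"claw":50},{"tx":81,"ty":105,"tz":5,"ax":0,"ay":0,"az":0,"claw":50},{"tx":81,"ty":105,"tz":5,"ax":0,"ay":0,"az":0,"claw":50}]'
python3 - <<'E'
from h import *
o=get_obs();print(o['tcp_pos']);Pw=wristP(o);shot('wrist','w4');shot('scene','s4',1);shot('top','t4',1)
a=cv2.imread('pics/s4.png')[120:240,160:280];b=cv2.imread('pics/t4.png')[150:250,150:290];w=cv2.imread('pics/w4.png')
c=cv2.resize(a,None,fx=2.5,fy=2.5,interpolation=cv2.INTER_CUBIC);d=cv2.resize(b,None,fx=2.5,fy=2.5,interpolation=cv2.INTER_CUBIC)
m=np.zeros((600,800,3),np.uint8);m[:300,:300]=c;m[300:550,:350]=d;m[:330,352:800]=cv2.resize(w,(448,336))[:330]
cv2.imwrite('pics/m4.png',m)
for q in ([.458,.302,.088],[.5335,.192,.092],[.5335,.192,.124]):
    p=Pw@(q+[1]);print(p[:2]/p[2]*.875+[352,0])
E
```

```text
clock: 9.95
tcp_pos: [0.4521, 0.0865, 0.1319]
tcp_rot: [-0.0, -0.178, 0.984, -0.0]
force: [0.9, -0.5, 0.2]
grip_width: 0.0499
finger_force: 0.0
clock: 10.75
tcp_pos: [0.5329, 0.1912, 0.1352]
tcp_rot: [-0.0, -0.178, 0.984, 0.0]
force: [0.5, 0.2, 0.6]
grip_width: 0.0502
finger_force: 0.0
[0.5329 0.1912 0.1352]
[737.478  138.6322]
[569.7281 179.911 ]
[569.5771 195.3008]
```

View pics/m4.png

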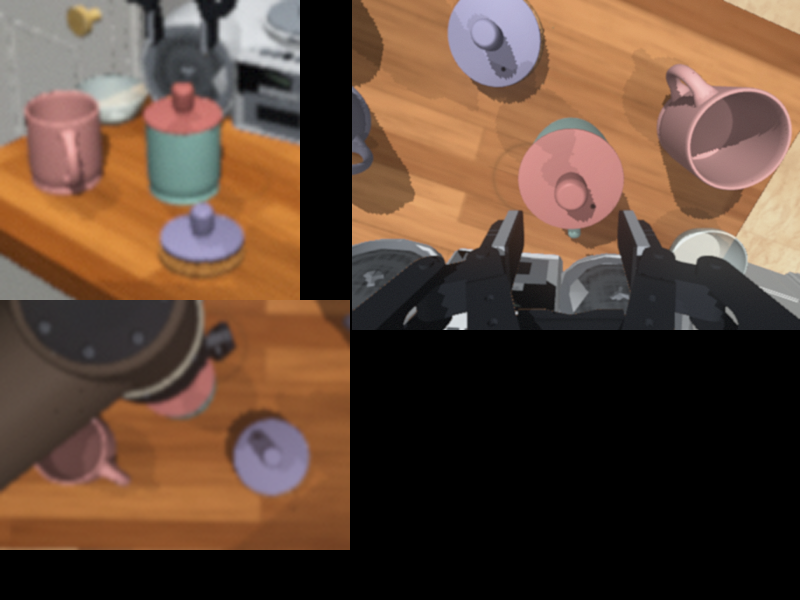

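The lilac lid stands on the coaster, at top-view mosaic (271,455). In the wrist mosaic the pink mug mouth is centred at about (740,138) and the pink knob at (572,194). Both sit 2–3 px right of prediction, a consistent calibration bias, so the positions hold. Grasping the pink lid.

```bash
python3 -m inch '[{"tx":0,"ty":0,"tz":-15,"ax":0,"ay":0,"az":0,"claw":50},{"tx":0,"ty":0,"tz":-35,"ax":0,"ay":0,"az":0,"claw":50},{"tx":0,"ty":0,"tz":-50,"ax":0,"ay":0,"az":0,"claw":50},{"tx":0,"ty":0,"tz":-60,"ax":0,"ay":0,"az":0,"claw":50},{"tx":0,"ty":0,"tz":-65,"ax":0,"ay":0,"az":0,"claw":50},{"tx":0,"ty":0,"tz":-65,"ax":0,"ay":0,"az":0,"claw":35},{"tx":0,"ty":0,"tz":-65,"ax":0,"ay":0,"az":0,"claw":28},{"tx":0,"ty":0,"tz":-65,"ax":0,"ay":0,"az":0,"claw":22}]'
python3 -m inch '[{"tx":0,"ty":0,"tz":0,"ax":0,"ay":0,"az":0,"claw":15},{"tx":0,"ty":0,"tz":0,"ax":0,"ay":0,"az":0,"claw":15},{"tx":0,"ty":0,"tz":0,"ax":0,"ay":0,"az":0,"claw":15},{"tx":0,"ty":0,"tz":5,"ax":0,"ay":0,"az":0,"claw":15},{"tx":0,"ty":0,"tz":12,"ax":0,"ay":0,"az":0,"claw":15},{"tx":0,"ty":0,"tz":30,"ax":0,"ay":0,"az":0,"claw":15},{"tx":0,"ty":0,"tz":60,"ax":0,"ay":0,"az":0,"claw":15},{"tx":0,"ty":0,"tz":90,"ax":0,"ay":0,"az":0,"claw":15}]'
```

```text
clock: 11.7
tcp_pos: [0.5339, 0.1921, 0.0707]
tcp_rot: [0.001, -0.178, 0.984, 0.0]
force: [0.6, 0.1, 0.7]
grip_width: 0.0224
finger_force: 20.9
clock: 12.5
tcp_pos: [0.5329, 0.1914, 0.1608]
tcp_rot: [-0.001, -0.178, 0.984, -0.0]
force: [1.1, -0.1, -1.5]
grip_width: 0.0218
finger_force: 39.2
```

```bash
python3 -m inch '[{"tx":-15,"ty":22,"tz":0,"ax":0,"ay":0,"az":0,"claw":15},{"tx":-30,"ty":44,"tz":0,"ax":0,"ay":0,"az":0,"claw":15},{"tx":-45,"ty":66,"tz":0,"ax":0,"ay":0,"az":0,"claw":15},{"tx":-60,"ty":90,"tz":0,"ax":0,"ay":0,"az":0,"claw":15},{"tx":-74.5,"ty":110.5,"tz":0,"ax":0,"ay":0,"az":0,"claw":15},{"tx":-74.5,"ty":110.5,"tz":-20,"ax":0,"ay":0,"az":0,"claw":15},{"tx":-74.5,"ty":110.5,"tz":-50,"ax":0,"ay":0,"az":0,"claw":15},{"tx":-74.5,"ty":110.5,"tz":-70,"ax":0,"ay":0,"az":0,"claw":15}]'
python3 - <<'E'
from h import *
print(get_obs()['tcp_pos'])
E
python3 -m inch '[{"tx":0,"ty":0,"tz":-3,"ax":0,"ay":0,"az":0,"claw":15},{"tx":0,"ty":0,"tz":-6,"ax":0,"ay":0,"az":0,"claw":15},{"tx":0,"ty":0,"tz":-9,"ax":0,"ay":0,"az":0,"claw":15},{"tx":0,"ty":0,"tz":-12,"ax":0,"ay":0,"az":0,"claw":15},{"tx":0,"ty":0,"tz":-15,"ax":0,"ay":0,"az":0,"claw":15},{"tx":0,"ty":0,"tz":-17,"ax":0,"ay":0,"az":0,"claw":15},{"tx":0,"ty":0,"tz":-19,"ax":0,"ay":0,"az":0,"claw":15},{"tx":0,"ty":0,"tz":-19,"ax":0,"ay":0,"az":0,"claw":15}]'
```

```text
clock: 13.3
tcp_pos: [0.458, 0.3021, 0.0887]
tcp_rot: [-0.001, -0.178, 0.984, -0.0]
force: [-0.5, -0.5, -1.1]
grip_width: 0.0218
finger_force: 39.3
[0.458  0.3021 0.0887]
clock: 14.1
tcp_pos: [0.459, 0.3023, 0.071]
tcp_rot: [0.0, -0.178, 0.984, 0.0]
force: [-0.4, -0.4, 0.5]
grip_width: 0.0218
finger_force: 39.4
```

The pink lid went in to TCP 0.071 without resistance. Releasing and going to the teal lid at (0.449, -0.1095).

```bash
python3 -m inch '[{"tx":0,"ty":0,"tz":0,"ax":0,"ay":0,"az":0,"claw":30},{"tx":0,"ty":0,"tz":0,"ax":0,"ay":0,"az":0,"claw":50},{"tx":0,"ty":0,"tz":0,"ax":0,"ay":0,"az":0,"claw":50},{"tx":0,"ty":0,"tz":10,"ax":0,"ay":0,"az":0,"claw":50},{"tx":0,"ty":0,"tz":30,"ax":0,"ay":0,"az":0,"claw":50},{"tx":0,"ty":0,"tz":65,"ax":0,"ay":0,"az":0,"claw":50},{"tx":0,"ty":-30,"tz":65,"ax":0,"ay":0,"az":0,"claw":50},{"tx":0,"ty":-70,"tz":65,"ax":0,"ay":0,"az":0,"claw":50}]'
python3 -m inch '[{"tx":-1,"ty":-40,"tz":0,"ax":0,"ay":0,"az":0,"claw":50},{"tx":-3,"ty":-85,"tz":0,"ax":0,"ay":0,"az":0,"claw":50},{"tx":-4,"ty":-130,"tz":0,"ax":0,"ay":0,"az":0,"claw":50},{"tx":-5,"ty":-175,"tz":0,"ax":0,"ay":0,"az":0,"claw":50},{"tx":-6,"ty":-220,"tz":0,"ax":0,"ay":0,"az":0,"claw":50},{"tx":-7,"ty":-265,"tz":0,"ax":0,"ay":0,"az":0,"claw":50},{"tx":-9,"ty":-310,"tz":0,"ax":0,"ay":0,"az":0,"claw":50},{"tx":-9,"ty":-342,"tz":0,"ax":0,"ay":0,"az":0,"claw":50}]'
python3 - <<'E'
from h import *
o=get_obs();print(o['tcp_pos']);Pw=wristP(o);shot('wrist','w5',1);shot('scene','s5',1);shot('top','t5',1)
r=lambda im,s:cv2.resize(im,None,fx=s,fy=s,interpolation=cv2.INTER_CUBIC)
m=np.zeros((600,800,3),np.uint8)
m[:400,:400]=r(cv2.imread('pics/t5.png')[140:240,150:250],4);m[:357,402:800]=r(cv2.imread('pics/s5.png')[120:239,150:282],3.01)[:357,:398]
m[400:600,0:400]=r(cv2.imread('pics/t5.png')[140:190,250:350],4)
m[360:600,402:800]=r(cv2.imread('pics/w5.png'),.777)[0:240,:398]
cv2.imwrite('pics/m5.png',m)
for q in ([.449,-.1095,.092],[.449,-.1095,.124],[.579,-.054,.124]):
    p=Pw@(q+[1]);p=p[:2]/p[2];print(p,p*.777+[402,360])
E
```

```text
clock: 14.9
tcp_pos: [0.4597, 0.2333, 0.1378]
tcp_rot: [0.001, -0.179, 0.984, 0.001]
force: [0.6, 0.0, -0.5]
grip_width: 0.05
finger_force: 0.0
clock: 15.7
tcp_pos: [0.4494, -0.112, 0.1369]
tcp_rot: [0.001, -0.178, 0.984, -0.0]
force: [0.6, 0.1, -0.3]
grip_width: 0.0503
finger_force: 0.0
[ 0.4494 -0.112   0.1369]Traceback (most recent call last):
  File "<stdin>", line 5, in <module>
ValueError: could not broadcast input array from shape (357,397,3) into shape (357,398,3)
```

Run:
```python
from h import *
o=get_obs();print(o['tcp_pos']);Pw=wristP(o)
r=lambda im,w,h:cv2.resize(im,(w,h),interpolation=cv2.INTER_CUBIC)
m=np.zeros((600,800,3),np.uint8)
t=cv2.imread('pics/t5.png')
m[:400,:400]=r(t[140:240,150:250],400,400);m[:297,403:800]=r(cv2.imread('pics/s5.png')[120:219,150:282],397,297)
m[400:600,0:400]=r(t[140:190,250:350],400,200)
m[300:600,400:800]=r(cv2.imread('pics/w5.png'),400,300)
cv2.imwrite('pics/m5.png',m)
for q in ([.449,-.1095,.092],[.449,-.1095,.124],[.579,-.054,.124]):
    p=Pw@(q+[1]);p=p[:2]/p[2];print(p,p*.78125+[400,300])
```

```text
[ 0.4497 -0.1114  0.1366]
[250.9904 203.6671] [596.0862 459.1149]
[251.1315 220.9061] [596.1965 472.5829]
[260.6165 401.5298] [603.6066 613.6952]
```

View pics/m5.png

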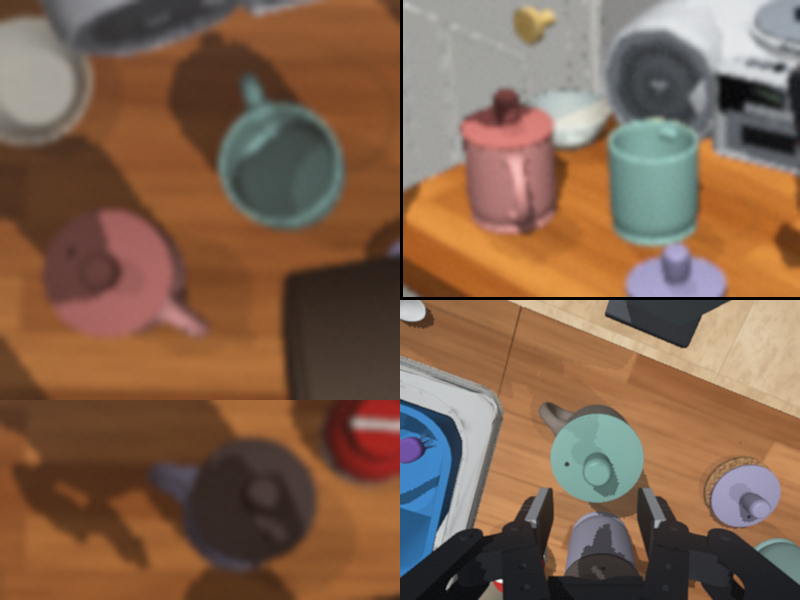

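The pink lid is fully down on the pink mug. The teal mug's mouth is centred at top-mosaic (281,165) and the teal knob at wrist-mosaic (597,471), against a predicted (596,472). Computing the teal mug axis and grasping the teal lid.

```bash
python3 - <<'E'
from h import *
T,S=P('top'),P('scene')
t=(281.5/4-.5+150,165.5/4-.5+140); s=((653.5-403)/397*132-.5+150,(147)/3-.5+120)
print('teal rim',atz(T,t,.088),tri(T,t,S,s))
E
python3 -m inch '[{"tx":0,"ty":1,"tz":-15,"ax":0,"ay":0,"az":0,"claw":50},{"tx":0,"ty":1,"tz":-35,"ax":0,"ay":0,"az":0,"claw":50},{"tx":0,"ty":1,"tz":-50,"ax":0,"ay":0,"az":0,"claw":50},{"tx":0,"ty":1,"tz":-60,"ax":0,"ay":0,"az":0,"claw":50},{"tx":0,"ty":1,"tz":-66,"ax":0,"ay":0,"az":0,"claw":50},{"tx":0,"ty":1,"tz":-66,"ax":0,"ay":0,"az":0,"claw":35},{"tx":0,"ty":1,"tz":-66,"ax":0,"ay":0,"az":0,"claw":28},{"tx":0,"ty":1,"tz":-66,"ax":0,"ay":0,"az":0,"claw":22}]'
python3 -m inch '[{"tx":0,"ty":0,"tz":0,"ax":0,"ay":0,"az":0,"claw":15},{"tx":0,"ty":0,"tz":0,"ax":0,"ay":0,"az":0,"claw":15},{"tx":0,"ty":0,"tz":0,"ax":0,"ay":0,"az":0,"claw":15},{"tx":0,"ty":0,"tz":5,"ax":0,"ay":0,"az":0,"claw":15},{"tx":0,"ty":0,"tz":12,"ax":0,"ay":0,"az":0,"claw":15},{"tx":0,"ty":0,"tz":30,"ax":0,"ay":0,"az":0,"claw":15},{"tx":0,"ty":0,"tz":60,"ax":0,"ay":0,"az":0,"claw":15},{"tx":0,"ty":0,"tz":90,"ax":0,"ay":0,"az":0,"claw":15}]'
```

```text
teal rim [0.5324 0.1914] [0.5336 0.1915 0.0811]
clock: 16.65
tcp_pos: [0.4505, -0.1086, 0.0706]
tcp_rot: [0.001, -0.178, 0.984, -0.0]
force: [-0.6, 0.6, 1.6]
grip_width: 0.0223
finger_force: 22.4
clock: 17.45
tcp_pos: [0.4491, -0.1089, 0.1609]
tcp_rot: [-0.001, -0.178, 0.984, 0.0]
force: [0.4, 0.5, -0.3]
grip_width: 0.0219
finger_force: 39.3
```

```bash
python3 -m inch '[{"tx":5,"ty":30,"tz":0,"ax":0,"ay":0,"az":0,"claw":15},{"tx":15,"ty":70,"tz":0,"ax":0,"ay":0,"az":0,"claw":15},{"tx":26,"ty":110,"tz":0,"ax":0,"ay":0,"az":0,"claw":15},{"tx":38,"ty":150,"tz":0,"ax":0,"ay":0,"az":0,"claw":15},{"tx":50,"ty":190,"tz":0,"ax":0,"ay":0,"az":0,"claw":15},{"tx":62,"ty":230,"tz":0,"ax":0,"ay":0,"az":0,"claw":15},{"tx":74,"ty":270,"tz":0,"ax":0,"ay":0,"az":0,"claw":15},{"tx":83.5,"ty":300,"tz":0,"ax":0,"ay":0,"az":0,"claw":15}]'
python3 -m inch '[{"tx":0,"ty":0,"tz":-20,"ax":0,"ay":0,"az":0,"claw":15},{"tx":0,"ty":0,"tz":-40,"ax":0,"ay":0,"az":0,"claw":15},{"tx":0,"ty":0,"tz":-58,"ax":0,"ay":0,"az":0,"claw":15},{"tx":0,"ty":0,"tz":-68,"ax":0,"ay":0,"az":0,"claw":15},{"tx":0,"ty":0,"tz":-72,"ax":0,"ay":0,"az":0,"claw":15},{"tx":0,"ty":0,"tz":-72,"ax":0,"ay":0,"az":0,"claw":15},{"tx":0,"ty":0,"tz":-72,"ax":0,"ay":0,"az":0,"claw":15},{"tx":0,"ty":0,"tz":-72,"ax":0,"ay":0,"az":0,"claw":15}]'
python3 -c "
from h import *
print(get_obs()['tcp_pos'])"
```

```text
clock: 18.25
tcp_pos: [0.5337, 0.1934, 0.1601]
tcp_rot: [0.0, -0.178, 0.984, -0.0]
force: [0.1, -0.0, -1.1]
grip_width: 0.0217
finger_force: 39.4
clock: 19.05
tcp_pos: [0.5339, 0.1915, 0.0888]
tcp_rot: [0.001, -0.178, 0.984, 0.0]
force: [0.2, 0.0, -0.8]
grip_width: 0.0221
finger_force: 39.4
[0.5339 0.1915 0.0888]
```

```bash
python3 -m inch '[{"tx":0,"ty":0,"tz":-3,"ax":0,"ay":0,"az":0,"claw":15},{"tx":0,"ty":0,"tz":-6,"ax":0,"ay":0,"az":0,"claw":15},{"tx":0,"ty":0,"tz":-9,"ax":0,"ay":0,"az":0,"claw":15},{"tx":0,"ty":0,"tz":-12,"ax":0,"ay":0,"az":0,"claw":15},{"tx":0,"ty":0,"tz":-15,"ax":0,"ay":0,"az":0,"claw":15},{"tx":0,"ty":0,"tz":-17,"ax":0,"ay":0,"az":0,"claw":15},{"tx":0,"ty":0,"tz":-18,"ax":0,"ay":0,"az":0,"claw":15},{"tx":0,"ty":0,"tz":-18,"ax":0,"ay":0,"az":0,"claw":15}]'
```

```text
clock: 19.85
tcp_pos: [0.5336, 0.1913, 0.0708]
tcp_rot: [0.0, -0.178, 0.984, -0.0]
force: [-3.6, -0.5, 7.2]
grip_width: 0.0216
finger_force: 40.1
```

Height matches the seated height and contact is light. Releasing and going to the grey lid at (0.5795, -0.054).

```bash
python3 -m inch '[{"tx":0,"ty":0,"tz":0,"ax":0,"ay":0,"az":0,"claw":30},{"tx":0,"ty":0,"tz":0,"ax":0,"ay":0,"az":0,"claw":50},{"tx":0,"ty":0,"tz":0,"ax":0,"ay":0,"az":0,"claw":50},{"tx":0,"ty":0,"tz":10,"ax":0,"ay":0,"az":0,"claw":50},{"tx":0,"ty":0,"tz":30,"ax":0,"ay":0,"az":0,"claw":50},{"tx":0,"ty":0,"tz":65,"ax":0,"ay":0,"az":0,"claw":50},{"tx":5,"ty":-25,"tz":65,"ax":0,"ay":0,"az":0,"claw":50},{"tx":10,"ty":-60,"tz":65,"ax":0,"ay":0,"az":0,"claw":50}]'
python3 -m inch '[{"tx":6,"ty":-30,"tz":0,"ax":0,"ay":0,"az":0,"claw":50},{"tx":12,"ty":-65,"tz":0,"ax":0,"ay":0,"az":0,"claw":50},{"tx":19,"ty":-100,"tz":0,"ax":0,"ay":0,"az":0,"claw":50},{"tx":26,"ty":-135,"tz":0,"ax":0,"ay":0,"az":0,"claw":50},{"tx":33,"ty":-165,"tz":0,"ax":0,"ay":0,"az":0,"claw":50},{"tx":36,"ty":-185,"tz":0,"ax":0,"ay":0,"az":0,"claw":50},{"tx":36,"ty":-185.5,"tz":0,"ax":0,"ay":0,"az":0,"claw":50},{"tx":36,"ty":-185.5,"tz":0,"ax":0,"ay":0,"az":0,"claw":50}]'
python3 - <<'E'
from h import *
o=get_obs();print(o['tcp_pos']);Pw=wristP(o);shot('wrist','w6',1);shot('scene','s6',1);shot('top','t6',1)
r=lambda im,w,h:cv2.resize(im,(w,h),interpolation=cv2.INTER_CUBIC)
m=np.zeros((600,800,3),np.uint8)
t=cv2.imread('pics/t6.png')
m[:300,:400]=r(t[150:225,265:365],400,300);m[:300,400:800]=r(cv2.imread('pics/s6.png')[130:280,150:350],400,300)
m[300:600,:400]=r(t[150:225,155:255],400,300)
m[300:600,400:800]=r(cv2.imread('pics/w6.png'),400,300)
cv2.imwrite('pics/m6.png',m)
for q in ([.5795,-.054,.092],[.5795,-.054,.124],[.449,-.109,.088]):
    p=Pw@(q+[1]);p=p[:2]/p[2];print(p,p*.78125+[400,300])
E
```

```text
clock: 20.65
tcp_pos: [0.5445, 0.1322, 0.137]
tcp_rot: [0.002, -0.179, 0.984, 0.001]
force: [0.1, -0.9, -0.1]
grip_width: 0.05
finger_force: 0.0
clock: 21.45
tcp_pos: [0.5794, -0.0546, 0.1353]
tcp_rot: [0.0, -0.177, 0.984, 0.0]
force: [-0.3, -0.0, 0.6]
grip_width: 0.0501
finger_force: 0.0
[ 0.5794 -0.0546  0.1353]
[248.7849 204.6791] [594.3632 459.9055]
[248.6023 222.1558] [594.2205 473.5592]
[238.0578 -28.4544] [585.9827 277.77  ]
```

View pics/m6.png

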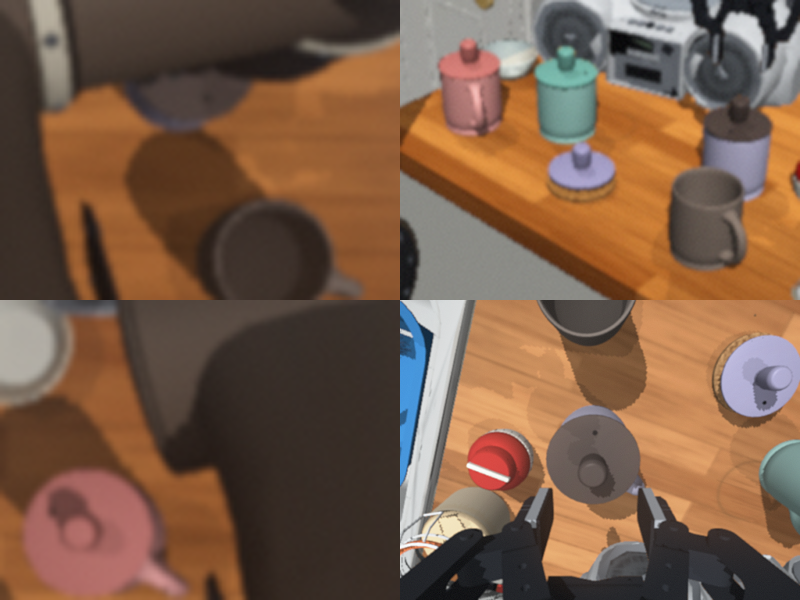

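Teal is seated at scene-mosaic (567,70). The grey lid's knob is at wrist-mosaic (593,470), against a predicted (594,473). The grey mug mouth is at top-mosaic (272,259) and scene-mosaic (707,188). Grasping the grey lid and computing the grey mug axis.

```bash
python3 - <<'E'
from h import *
T,S=P('top'),P('scene')
t=(332.6,214.4);s=(303.3,223.75)
print('grey rim',atz(T,t,.088),tri(T,t,S,s),atz(S,s,.088))
E
python3 -m inch '[{"tx":-1,"ty":0,"tz":-15,"ax":0,"ay":0,"az":0,"claw":50},{"tx":-1,"ty":0,"tz":-35,"ax":0,"ay":0,"az":0,"claw":50},{"tx":-1,"ty":0,"tz":-50,"ax":0,"ay":0,"az":0,"claw":50},{"tx":-1,"ty":0,"tz":-60,"ax":0,"ay":0,"az":0,"claw":50},{"tx":-1,"ty":0,"tz":-65,"ax":0,"ay":0,"az":0,"claw":50},{"tx":-1,"ty":0,"tz":-65,"ax":0,"ay":0,"az":0,"claw":35},{"tx":-1,"ty":0,"tz":-65,"ax":0,"ay":0,"az":0,"claw":28},{"tx":-1,"ty":0,"tz":-65,"ax":0,"ay":0,"az":0,"claw":22}]'
python3 -m inch '[{"tx":0,"ty":0,"tz":0,"ax":0,"ay":0,"az":0,"claw":15},{"tx":0,"ty":0,"tz":0,"ax":0,"ay":0,"az":0,"claw":15},{"tx":0,"ty":0,"tz":0,"ax":0,"ay":0,"az":0,"claw":15},{"tx":0,"ty":0,"tz":5,"ax":0,"ay":0,"az":0,"claw":15},{"tx":0,"ty":0,"tz":12,"ax":0,"ay":0,"az":0,"claw":15},{"tx":0,"ty":0,"tz":30,"ax":0,"ay":0,"az":0,"claw":15},{"tx":0,"ty":0,"tz":60,"ax":0,"ay":0,"az":0,"claw":15},{"tx":0,"ty":0,"tz":90,"ax":0,"ay":0,"az":0,"claw":15}]'
```

```text
grey rim [ 0.4496 -0.1079] [ 0.45   -0.1089  0.085 ] [ 0.4466 -0.1116]
clock: 22.4
tcp_pos: [0.5789, -0.0541, 0.0707]
tcp_rot: [0.001, -0.178, 0.984, 0.0]
force: [0.4, 0.6, 1.5]
grip_width: 0.0223
finger_force: 22.6
clock: 23.2
tcp_pos: [0.5778, -0.0545, 0.1608]
tcp_rot: [-0.001, -0.178, 0.984, -0.0]
force: [0.5, -0.1, -1.1]
grip_width: 0.0218
finger_force: 39.2
```

```bash
python3 -m inch '[{"tx":-20,"ty":-8,"tz":0,"ax":0,"ay":0,"az":0,"claw":15},{"tx":-45,"ty":-19,"tz":0,"ax":0,"ay":0,"az":0,"claw":15},{"tx":-70,"ty":-30,"tz":0,"ax":0,"ay":0,"az":0,"claw":15},{"tx":-95,"ty":-40,"tz":0,"ax":0,"ay":0,"az":0,"claw":15},{"tx":-115,"ty":-49,"tz":0,"ax":0,"ay":0,"az":0,"claw":15},{"tx":-128.5,"ty":-54.5,"tz":0,"ax":0,"ay":0,"az":0,"claw":15},{"tx":-128.5,"ty":-54.5,"tz":-20,"ax":0,"ay":0,"az":0,"claw":15},{"tx":-128.5,"ty":-54.5,"tz":-45,"ax":0,"ay":0,"az":0,"claw":15}]'
python3 -m inch '[{"tx":0,"ty":0,"tz":-12,"ax":0,"ay":0,"az":0,"claw":15},{"tx":0,"ty":0,"tz":-22,"ax":0,"ay":0,"az":0,"claw":15},{"tx":0,"ty":0,"tz":-27,"ax":0,"ay":0,"az":0,"claw":15},{"tx":0,"ty":0,"tz":-27,"ax":0,"ay":0,"az":0,"claw":15},{"tx":0,"ty":0,"tz":-30,"ax":0,"ay":0,"az":0,"claw":15},{"tx":0,"ty":0,"tz":-33,"ax":0,"ay":0,"az":0,"claw":15},{"tx":0,"ty":0,"tz":-36,"ax":0,"ay":0,"az":0,"claw":15},{"tx":0,"ty":0,"tz":-36,"ax":0,"ay":0,"az":0,"claw":15}]'
```

```text
clock: 24.0
tcp_pos: [0.4509, -0.1088, 0.116]
tcp_rot: [0.002, -0.178, 0.984, -0.0]
force: [1.8, -0.4, -0.7]
grip_width: 0.0217
finger_force: 39.2
clock: 24.8
tcp_pos: [0.4496, -0.1088, 0.0786]
tcp_rot: [-0.0, -0.178, 0.984, 0.0]
force: [0.8, -0.4, 0.0]
grip_width: 0.022
finger_force: 39.2
```

```bash
python3 -m inch '[{"tx":0,"ty":0,"tz":-2,"ax":0,"ay":0,"az":0,"claw":15},{"tx":0,"ty":0,"tz":-4,"ax":0,"ay":0,"az":0,"claw":15},{"tx":0,"ty":0,"tz":-6,"ax":0,"ay":0,"az":0,"claw":15},{"tx":0,"ty":0,"tz":-7,"ax":0,"ay":0,"az":0,"claw":15},{"tx":0,"ty":0,"tz":-8,"ax":0,"ay":0,"az":0,"claw":15},{"tx":0,"ty":0,"tz":-8,"ax":0,"ay":0,"az":0,"claw":15},{"tx":0,"ty":0,"tz":-8,"ax":0,"ay":0,"az":0,"claw":15},{"tx":0,"ty":0,"tz":-8,"ax":0,"ay":0,"az":0,"claw":15}]'
```

```text
clock: 25.6
tcp_pos: [0.4499, -0.1087, 0.071]
tcp_rot: [0.0, -0.178, 0.984, 0.0]
force: [-0.1, -0.7, 0.4]
grip_width: 0.0218
finger_force: 39.3
```

In to the seated height. Releasing, then fetching the lilac lid from the coaster.

```bash
python3 -m inch '[{"tx":0,"ty":0,"tz":0,"ax":0,"ay":0,"az":0,"claw":30},{"tx":0,"ty":0,"tz":0,"ax":0,"ay":0,"az":0,"claw":50},{"tx":0,"ty":0,"tz":0,"ax":0,"ay":0,"az":0,"claw":50},{"tx":0,"ty":0,"tz":10,"ax":0,"ay":0,"az":0,"claw":50},{"tx":0,"ty":0,"tz":30,"ax":0,"ay":0,"az":0,"claw":50},{"tx":0,"ty":0,"tz":65,"ax":0,"ay":0,"az":0,"claw":50},{"tx":1,"ty":25,"tz":65,"ax":0,"ay":0,"az":0,"claw":50},{"tx":2,"ty":60,"tz":65,"ax":0,"ay":0,"az":0,"claw":50}]'
python3 -m inch '[{"tx":0,"ty":35,"tz":0,"ax":0,"ay":0,"az":0,"claw":50},{"tx":0,"ty":70,"tz":0,"ax":0,"ay":0,"az":0,"claw":50},{"tx":0,"ty":105,"tz":0,"ax":0,"ay":0,"az":0,"claw":50},{"tx":0.5,"ty":135.5,"tz":0,"ax":0,"ay":0,"az":0,"claw":50},{"tx":0.5,"ty":135.5,"tz":-25,"ax":0,"ay":0,"az":0,"claw":50},{"tx":0.5,"ty":135.5,"tz":-55,"ax":0,"ay":0,"az":0,"claw":50},{"tx":0.5,"ty":135.5,"tz":-75,"ax":0,"ay":0,"az":0,"claw":50},{"tx":0.5,"ty":135.5,"tz":-85,"ax":0,"ay":0,"az":0,"claw":50}]'
python3 - <<'E'
from h import *
o=get_obs();print(o['tcp_pos']);shot('scene','s7',1);shot('top','t7',1);shot('wrist','w7',1)
r=lambda im,w,h:cv2.resize(im,(w,h),interpolation=cv2.INTER_CUBIC)
m=np.zeros((600,800,3),np.uint8)
t=cv2.imread('pics/t7.png')
m[:300,:400]=r(t[150:225,265:365],400,300);m[:300,400:800]=r(cv2.imread('pics/s7.png')[130:280,150:350],400,300)
m[300:600,:400]=r(cv2.imread('pics/s7.png')[160:250,280:400],400,300)
m[300:600,400:800]=r(cv2.imread('pics/w7.png'),400,300)
cv2.imwrite('pics/m7.png',m)
E
```

```text
clock: 26.4
tcp_pos: [0.4527, -0.0487, 0.1378]
tcp_rot: [0.002, -0.177, 0.984, 0.0]
force: [0.2, 0.8, -1.0]
grip_width: 0.0504
finger_force: 0.0
clock: 27.2
tcp_pos: [0.4517, 0.0865, 0.05]
tcp_rot: [-0.001, -0.178, 0.984, -0.0]
force: [-0.8, 0.4, -0.3]
grip_width: 0.0498
finger_force: 0.0
[0.4517 0.0865 0.05  ]
```

View pics/m7.png

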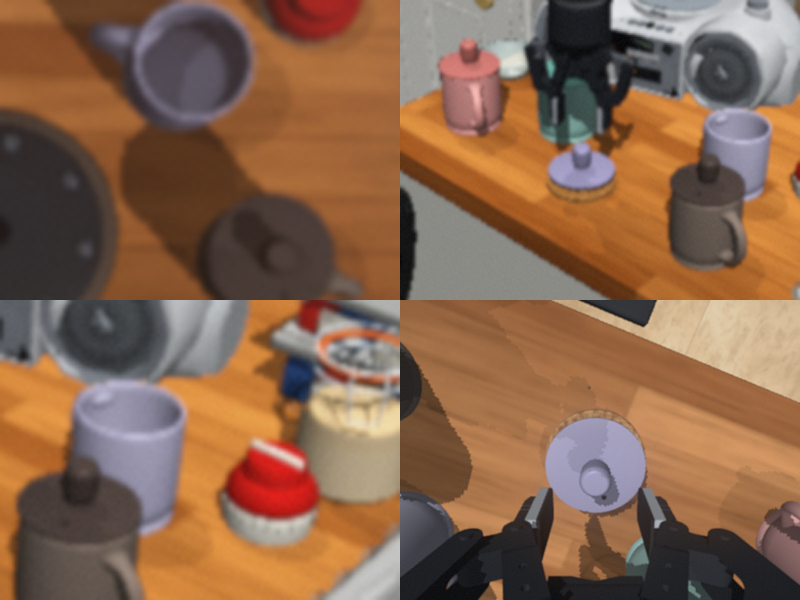

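Grey is seated. The lilac mug mouth is at top-mosaic (189,65) and scene-mosaic (130,411). The lilac lid's knob is at (597,480), centred between the fingers. Picking it up.

```bash
python3 - <<'E'
from h import *
T,S=P('top'),P('scene')
t=(311.9,166.0);s=(318.5,193.)
print('lilac rim',atz(T,t,.088),tri(T,t,S,s))
E
python3 -m inch '[{"tx":0.5,"ty":0,"tz":-20,"ax":0,"ay":0,"az":0,"claw":50},{"tx":0.5,"ty":0,"tz":-35,"ax":0,"ay":0,"az":0,"claw":50},{"tx":0.5,"ty":0,"tz":-45,"ax":0,"ay":0,"az":0,"claw":50},{"tx":0.5,"ty":0,"tz":-49,"ax":0,"ay":0,"az":0,"claw":50},{"tx":0.5,"ty":0,"tz":-49,"ax":0,"ay":0,"az":0,"claw":50},{"tx":0.5,"ty":0,"tz":-49,"ax":0,"ay":0,"az":0,"claw":35},{"tx":0.5,"ty":0,"tz":-49,"ax":0,"ay":0,"az":0,"claw":28},{"tx":0.5,"ty":0,"tz":-49,"ax":0,"ay":0,"az":0,"claw":22}]'
python3 -m inch '[{"tx":0,"ty":0,"tz":0,"ax":0,"ay":0,"az":0,"claw":15},{"tx":0,"ty":0,"tz":0,"ax":0,"ay":0,"az":0,"claw":15},{"tx":0,"ty":0,"tz":0,"ax":0,"ay":0,"az":0,"claw":15},{"tx":0,"ty":0,"tz":10,"ax":0,"ay":0,"az":0,"claw":15},{"tx":0,"ty":0,"tz":35,"ax":0,"ay":0,"az":0,"claw":15},{"tx":0,"ty":0,"tz":75,"ax":0,"ay":0,"az":0,"claw":15},{"tx":0,"ty":0,"tz":120,"ax":0,"ay":0,"az":0,"claw":15},{"tx":0,"ty":0,"tz":160,"ax":0,"ay":0,"az":0,"claw":15}]'
```

```text
lilac rim [ 0.5772 -0.0521] [ 0.5796 -0.0549  0.0849]
clock: 28.15
tcp_pos: [0.4533, 0.087, 0.0026]
tcp_rot: [0.001, -0.178, 0.984, 0.0]
force: [-0.6, 0.5, 4.2]
grip_width: 0.0224
finger_force: 21.5
clock: 28.95
tcp_pos: [0.4526, 0.0865, 0.1647]
tcp_rot: [0.0, -0.178, 0.984, 0.0]
force: [0.9, 0.9, -1.3]
grip_width: 0.0217
finger_force: 39.4
```

```bash
python3 -m inch '[{"tx":18,"ty":-20,"tz":0,"ax":0,"ay":0,"az":0,"claw":15},{"tx":40,"ty":-45,"tz":0,"ax":0,"ay":0,"az":0,"claw":15},{"tx":62,"ty":-70,"tz":0,"ax":0,"ay":0,"az":0,"claw":15},{"tx":85,"ty":-95,"tz":0,"ax":0,"ay":0,"az":0,"claw":15},{"tx":108,"ty":-120,"tz":0,"ax":0,"ay":0,"az":0,"claw":15},{"tx":126,"ty":-140.5,"tz":0,"ax":0,"ay":0,"az":0,"claw":15},{"tx":126,"ty":-140.5,"tz":-20,"ax":0,"ay":0,"az":0,"claw":15},{"tx":126,"ty":-140.5,"tz":-45,"ax":0,"ay":0,"az":0,"claw":15}]'
python3 -m inch '[{"tx":0,"ty":0,"tz":-12,"ax":0,"ay":0,"az":0,"claw":15},{"tx":0,"ty":0,"tz":-22,"ax":0,"ay":0,"az":0,"claw":15},{"tx":0,"ty":0,"tz":-27,"ax":0,"ay":0,"az":0,"claw":15},{"tx":0,"ty":0,"tz":-30,"ax":0,"ay":0,"az":0,"claw":15},{"tx":0,"ty":0,"tz":-32,"ax":0,"ay":0,"az":0,"claw":15},{"tx":0,"ty":0,"tz":-34,"ax":0,"ay":0,"az":0,"claw":15},{"tx":0,"ty":0,"tz":-37,"ax":0,"ay":0,"az":0,"claw":15},{"tx":0,"ty":0,"tz":-37,"ax":0,"ay":0,"az":0,"claw":15}]'
```

```text
clock: 29.75
tcp_pos: [0.5798, -0.0546, 0.1176]
tcp_rot: [0.001, -0.177, 0.984, 0.0]
force: [-0.0, 0.2, -1.5]
grip_width: 0.0219
finger_force: 39.5
clock: 30.55
tcp_pos: [0.5787, -0.0537, 0.0797]
tcp_rot: [-0.0, -0.178, 0.984, 0.0]
force: [-0.1, 0.4, -1.0]
grip_width: 0.0218
finger_force: 39.5
```

```bash
python3 -m inch '[{"tx":0,"ty":0,"tz":-2,"ax":0,"ay":0,"az":0,"claw":15},{"tx":0,"ty":0,"tz":-4,"ax":0,"ay":0,"az":0,"claw":15},{"tx":0,"ty":0,"tz":-6,"ax":0,"ay":0,"az":0,"claw":15},{"tx":0,"ty":0,"tz":-7,"ax":0,"ay":0,"az":0,"claw":15},{"tx":0,"ty":0,"tz":-8,"ax":0,"ay":0,"az":0,"claw":15},{"tx":0,"ty":0,"tz":-8,"ax":0,"ay":0,"az":0,"claw":15},{"tx":0,"ty":0,"tz":-8,"ax":0,"ay":0,"az":0,"claw":15},{"tx":0,"ty":0,"tz":-8,"ax":0,"ay":0,"az":0,"claw":15}]'
```

```text
clock: 31.35
tcp_pos: [0.5789, -0.0538, 0.0722]
tcp_rot: [0.0, -0.178, 0.984, -0.0]
force: [-1.0, -1.3, 3.8]
grip_width: 0.022
finger_force: 39.9
```

Contact is at the seated height. Releasing and retreating to the side for the final check.

```bash
python3 -m inch '[{"tx":0,"ty":0,"tz":0,"ax":0,"ay":0,"az":0,"claw":30},{"tx":0,"ty":0,"tz":0,"ax":0,"ay":0,"az":0,"claw":50},{"tx":0,"ty":0,"tz":0,"ax":0,"ay":0,"az":0,"claw":50},{"tx":0,"ty":0,"tz":10,"ax":0,"ay":0,"az":0,"claw":50},{"tx":0,"ty":0,"tz":30,"ax":0,"ay":0,"az":0,"claw":50},{"tx":0,"ty":0,"tz":65,"ax":0,"ay":0,"az":0,"claw":50},{"tx":0,"ty":0,"tz":105,"ax":0,"ay":0,"az":0,"claw":50},{"tx":-15,"ty":-20,"tz":130,"ax":0,"ay":0,"az":0,"claw":50}]'
python3 -m inch '[{"tx":-20,"ty":-35,"tz":0,"ax":0,"ay":0,"az":0,"claw":50},{"tx":-40,"ty":-70,"tz":0,"ax":0,"ay":0,"az":0,"claw":50},{"tx":-60,"ty":-105,"tz":0,"ax":0,"ay":0,"az":0,"claw":50},{"tx":-80,"ty":-140,"tz":0,"ax":0,"ay":0,"az":0,"claw":50},{"tx":-100,"ty":-175,"tz":0,"ax":0,"ay":0,"az":0,"claw":50},{"tx":-115,"ty":-205,"tz":0,"ax":0,"ay":0,"az":0,"claw":50},{"tx":-130,"ty":-240,"tz":0,"ax":0,"ay":0,"az":0,"claw":50},{"tx":-140,"ty":-275,"tz":0,"ax":0,"ay":0,"az":0,"claw":50}]'
python3 -m inch '[{"tx":-10,"ty":-30,"tz":0,"ax":0,"ay":0,"az":0,"claw":50},{"tx":-20,"ty":-60,"tz":0,"ax":0,"ay":0,"az":0,"claw":50},{"tx":-30,"ty":-90,"tz":0,"ax":0,"ay":0,"az":0,"claw":50},{"tx":-40,"ty":-120,"tz":0,"ax":0,"ay":0,"az":0,"claw":50},{"tx":-50,"ty":-150,"tz":0,"ax":0,"ay":0,"az":0,"claw":50},{"tx":-50,"ty":-150,"tz":0,"ax":0,"ay":0,"az":0,"claw":50},{"tx":-50,"ty":-150,"tz":0,"ax":0,"ay":0,"az":0,"claw":50},{"tx":-50,"ty":-150,"tz":0,"ax":0,"ay":0,"az":0,"claw":50}]'
python3 - <<'E'
from h import *
shot('scene','s8',1);shot('top','t8',1)
r=lambda im,w,h:cv2.resize(im,(w,h),interpolation=cv2.INTER_CUBIC)
m=np.vstack([r(cv2.imread('pics/t8.png')[145:235,155:355],800,360)[:240+40],r(cv2.imread('pics/s8.png')[140:270,160:350],800,547)[:320]])
cv2.imwrite('pics/m8.png',m)
E
```

```text
clock: 32.15
tcp_pos: [0.5661, -0.0729, 0.2056]
tcp_rot: [0.002, -0.179, 0.984, -0.0]
force: [-0.2, -0.1, 0.5]
grip_width: 0.0501
finger_force: 0.0
clock: 32.95
tcp_pos: [0.4229, -0.35, 0.2031]
tcp_rot: [0.001, -0.178, 0.984, -0.0]
force: [0.8, -0.3, 0.5]
grip_width: 0.0502
finger_force: 0.0
clock: 33.75
tcp_pos: [0.3739, -0.4983, 0.2023]
tcp_rot: [0.0, -0.178, 0.984, -0.0]
force: [-0.3, -0.4, 0.0]
grip_width: 0.0496
finger_force: 0.0
```

View pics/m8.png

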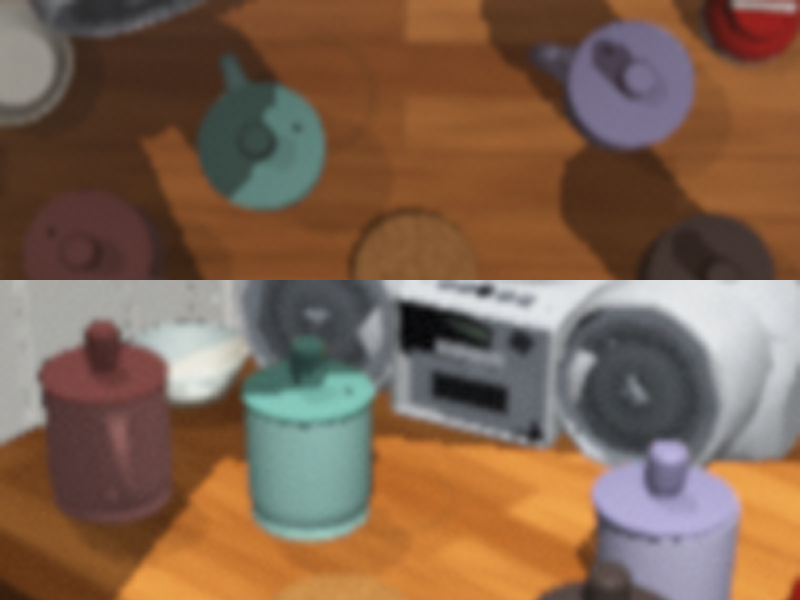

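All four lids sit on their own mugs: top view teal (262,146), lilac (631,84); scene view pink (104,375), teal (309,391), lilac (666,500), grey just visible. I'll check the last two seated heights numerically before handing in.

Run:
```python
from h import *
T,S=P('top'),P('scene')
for n,a,b in (('teal fl',(220.25,181.25),(233,166)),('teal knob',(218.9,179.75),(233,155.3)),('lil fl',(312.4,165.6),(317.8,191.9)),('lil knob',(315.1,164.4),(318,179.3))): print(n,tri(T,a,S,b))
```

```text
teal fl [0.532  0.1895 0.09  ]
teal knob [0.5331 0.1902 0.1213]
lil fl [ 0.5791 -0.0544  0.0882]
lil knob [ 0.5762 -0.0547  0.1251]
```

Flange and knob heights match the seated values measured at the start, within 1–2 mm for the teal lid and about 3 mm for the lilac knob. Handing in.

```bash
python3 -c "
from plant import *
print(sign_off())"
```

```text
the job is handed in; nothing more can be done
None
```

All four mugs wear the lid of their own colour, seated by the camera and force checks; the job was handed in at about 34 s, and the hand-in call did not report the judged result.

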